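Log a batch of timber blanks on the length counter

ROBOT

A 6-joint arm with a two-finger parallel gripper is mounted at the origin on the work surface. World frame = base frame: x ahead of the robot, y to its left, z up, the work surface at z = 0. Lengths are in m, angles in rad, forces in N, time in s.
With the tool pointing down it reaches from about 0.35 to 0.85 m from the base axis. Payload 8.1 kg.
Tool frame: the origin (TCP) lies at the very end of the fingers, on their centre line; the grasp point (between the pads) lies 19 mm behind it; z points along the fingers, y is the line along which they close (so a half turn about z gives the same grasp; the last joint's range is limited). The gripper opens to 93 mm and grips with 3 to 60 N. Pads are 15 mm wide; open, the fingers measure 128 mm over their backs; the gripper's body (75 mm by 188 mm) begins 65 mm behind the grasp point.
Start: joints at [-0.085, 0.13, 1.488, -0, 1.523, -0.085], TCP at [0.6, 0, 0.219] pointing down, gripper open.
Joint ranges: [-2.96, 2.96], [-0.89, 2.26], [0.02, 2.5], [-1.34, 4.48], [0, 2.73], [-2.66, 2.66]. Speed limits (rad/s): [2.39, 2.39, 2.79, 3.14, 3.14, 3.14].

INTERFACE

Orientations are given as a rotation vector (axis times angle).
In Python, from plant import robot gives the robot as it stands. The module is installed in compiled form; this text tells all that it offers.
- The arm moves only by the tool play_rows, never from a script. Its argument "increments" is text: rows parted by semicolons, each of 5 numbers parted by spaces: the shift along the tool's x, y, z in mm, then the turn about the tool's z in degrees, then the closure, from -1 (fully open) to 1 (shut). In form: dx dy dz yaw claw; .... A call has 1 to 20 rows; each row is the pose to reach, as a shift and turn from the pose commanded when the call began, along the tool's axes at that moment; what a row does not reach only later rows make up. A row lasts 1/10 s, in which the tool goes at most 50 mm and 8.59 degrees, less where a joint would pass 70% of its speed; a pose out of reach is approached as far as the arm can. A call with a gripper value outside its range is refused whole. The fingers move at their own pace and stop on an object; "force" is the grip in N (left out, the last holds). Time passes only in rows, so rows that repeat a pose let the fingers close. It gives the time, the measured TCP pose, the force, the opening and the grip force at its end, in the units of the state.
- robot.read_state(): the state, without advancing time (a new reading comes with each control period).
- robot.read_camera(name): name is "scene" or "side" or "wrist"; returns the picture (384x512x3 uint8, blue, green, red); there is no depth.
- robot.calibration(name): a dict with "vertical_fov" (degrees; the focal length in pixels is half the picture's height over the tangent of half this angle, whatever the lens; pixels are square), "cx", "cy" (the principal point, pixels), "D" ([k1, k2, p1, p2, k3] as OpenCV has them; the pictures are not rectified), "rvec" (rotation vector, rad) and "tvec" (3), from world to camera coordinates, as OpenCV has them. Camera axes: x right, y down, z forward; pixel columns grow to the right and rows downward; lengths in m; the calibration is good to about 2 mm. A picture is of the moment at which its call begins: read the wrist's pose just before it. calibration takes no time and is no camera call; for the wrist camera it gives the pose at the moment of the call.
- robot.close_job(): hands the job in; it is judged then, once.
Trained networks look in the newest picture that a camera, given by its name, has taken for a name from the list of things; names that differ only in an ending like _2 or _b are one class to them, and where a whole thing is asked for, a point or a joint stands for the part that bears it (a point fixed in the world has none). Each returns a list of dicts, best first, with "conf" (0 to 1); they miss things now and then, are a little off and sometimes report something else, mostly with a low value. They report only what shows in the picture. A call takes as long as a camera call. They do not tell look-alikes from the thing itself.
- robot.recognise(camera, query): "centre" ([x, y, z] in m, in world coordinates, good to about 4 mm: the middle of the surface that is visible of it).
- robot.regions_of(camera, query): "pixels" (384x512 bool, what is visible of it).
- robot.landmark_of(camera, query): "centre" ([x, y, z] in m, in world coordinates, good to about 4 mm: a listed point, or the origin of a listed thing).
The state is a dict: "t": time; "q": joint angles; "dq": joint speeds; "joint_torque": joint torques, N m; "tool_pos": TCP position; "orientation": TCP orientation; "force": force on the tool from outside, world axes, zero at the start; "wrist_torque": the same for the moment, N m; "opening": finger opening in m; "gripper_force": force on a finger pad.
Only numpy, scipy, OpenCV 4.12 (cv2) and the standard library are available. Lean on these libraries where they do the work, as an engineer would, in place of code of your own. Each camera call takes 0.05 s, during which the arm holds its last target. There are 200 camera calls.

TASK

Turn the length counter's knob back to its zero stop, then lay the timber blanks in a row along the fence of the measuring bench, long sides parallel to it, upstream of the wheel, and feed them once past the wheel with the push stick, kept tight against the fence, until the whole batch lies along the fence on the outfeed side. Only the push stick may move a blank while it is between the wheel and the fence. When all are through, put them in the blue crate and stand the push stick back on its rubber mat; leave the counter showing the run of this batch, and the other things on the table where they are.

Things in the scene. Friction and masses are not known exactly. Their poses are not given: they have to be found in the camera images.
- lane: Measuring bench, fixed: grey bed, top 12 mm above the table. Origin at table height on the fence's working face, level with the counter wheel's axle. x axis points from the fence across the bed (bed from x = -30 to +62 mm), y axis runs along the fence (bed from y = -345 to +335 mm). Blanks are fed towards -y: infeed at y above 0, outfeed below 0.
- fence_top (a point): Point on the top edge of the fence's working face, level with the wheel (axes as the bench). The fence is an aluminium rail along the robot's side of the bench, 20 mm wide, its top 28 mm above the table, over the bench's whole length. A blank lying along the fence and touching it has its centre at bench x = 24 mm, z = 36 mm.
- wheel_axle (a point): Mid-height of the counter's measuring wheel on its vertical axle, bench x = 78 mm, y = 0: rubber tyre of radius 32 mm, 22 to 46 mm above the table. Gap to the fence 46 mm, so a 48 mm blank pushes the wheel back 2 mm against its spring (3 to 5 N, 8 mm of travel). White dial above, radius 28 mm, at 62 to 65 mm; post behind at x = 98 to 116 mm, |y| below 26 mm, 70 mm high.
- counter (a joint): Angle of the measuring wheel, dial and knob (one piece), rad. 0 = zero stop; grows counter-clockwise seen from above, as a blank fed towards -y rolls it (32 mm of run per rad: 2 rad a blank, plus up to 0.7 rad for riding over the ends of each row or lone blank; it counts back if one is drawn back). The knob turns it back clockwise. Friction (0.02 N m) holds it where it is left. Starts between 0.9 and 2.4.
- counter_knob (a point): Centre of the bar knob on top of the counter, on the wheel's axle, 88 mm above the table: a black bar 44 mm long, 14 mm wide, from 69 to 99 mm above the table. Its x axis runs along the bar and turns with the counter; at zero it lies along the bench's x axis, its end with the white mark pointing to the post.
- stick_grip (a point): Middle of the upright handle of the wooden push stick, 48 mm above its underside. Handle 60 mm long, 20 mm wide, from 22 to 70 mm above the underside. x axis points along the stick to its head. The bar is 24 mm wide, 22 mm high and ends 85 mm behind this point. 0.18 kg. It stands upright on its mat at the start, head towards the robot's right (-y).
- stick_face (a point): Centre of the flat rubber face of the push stick's head, 90 mm ahead of the handle's middle and 17 mm above the underside; the face is 32 mm wide and 34 mm high, x axis out of the face.
- mat: Rubber mat for the push stick, fixed, 130 x 190 x 3 mm, long along its y axis; origin at table height under its centre.
- crate: Blue open crate, fixed, 155 x 300 x 45 mm outside, long along its y axis, walls and floor 4 mm; origin at table height under its centre.
- blank_a_mid (a point): Centre of a timber blank, a square bar 64 x 48 x 48 mm (x axis along its 64 mm length), about 0.1 kg. Three or four identical blanks are present; an absent one has no pose.
- blank_b_mid (a point): Centre of a timber blank, a square bar 64 x 48 x 48 mm (x axis along its 64 mm length), about 0.1 kg. Three or four identical blanks are present; an absent one has no pose.
- blank_c_mid (a point): Centre of a timber blank, a square bar 64 x 48 x 48 mm (x axis along its 64 mm length), about 0.1 kg. Three or four identical blanks are present; an absent one has no pose.
- blank_d_mid (a point): Centre of a timber blank, a square bar 64 x 48 x 48 mm (x axis along its 64 mm length), about 0.1 kg. Three or four identical blanks are present; an absent one has no pose.
- tape: Bystander: cardboard tape roll, 96 mm across, 48 mm high; origin under its centre.
- glue: Bystander: white glue bottle, 56 mm across, 130 mm high; origin under its centre.
- calculator: Bystander: pocket calculator 150 x 85 x 16 mm; origin under its centre.
- pen_cup: Bystander: white cup, 80 mm across, 100 mm high; origin under its centre.
- stapler: Bystander: stapler, 140 mm long, 55 mm high; origin under its centre.
- parts_tub: Bystander: clear tub 150 x 110 x 50 mm; origin under its centre.
Mind the look-alikes: they are no part of the job. Leave any green look-alike of the part that bears blank_d_mid alone.

How it is judged:
On the way, in this order (a step that is already met when the one before it is completed fails the run):
1. the counter is turned back against its zero stop (within 0.07 rad) (value of joint counter below 0.07 rad), for 0.3 s.
2. a blank is between the wheel and the fence, lying along the fence (centre within 5 mm of its place, square within 0.08 rad), while the push stick pushes a blank (((y of blank_a_mid in the frame of lane between -0.025 and 0.025 m and x of blank_a_mid in the frame of lane between 0.018 and 0.029 m and z of blank_a_mid in the frame of lane between 0.028 and 0.044 m and angle between the x axis of blank_a_mid and the y axis of lane, either way round below 0.08 rad) or (y of blank_b_mid in the frame of lane between -0.025 and 0.025 m and x of blank_b_mid in the frame of lane between 0.018 and 0.029 m and z of blank_b_mid in the frame of lane between 0.028 and 0.044 m and angle between the x axis of blank_b_mid and the y axis of lane, either way round below 0.08 rad) or (y of blank_c_mid in the frame of lane between -0.025 and 0.025 m and x of blank_c_mid in the frame of lane between 0.018 and 0.029 m and z of blank_c_mid in the frame of lane between 0.028 and 0.044 m and angle between the x axis of blank_c_mid and the y axis of lane, either way round below 0.08 rad) or (y of blank_d_mid in the frame of lane between -0.025 and 0.025 m and x of blank_d_mid in the frame of lane between 0.018 and 0.029 m and z of blank_d_mid in the frame of lane between 0.028 and 0.044 m and angle between the x axis of blank_d_mid and the y axis of lane, either way round below 0.08 rad)) and (contact force between stick and blank_a above 0.3 N or contact force between stick and blank_b above 0.3 N or contact force between stick and blank_c above 0.3 N or contact force between stick and blank_d above 0.3 N)), for 0.1 s.
3. all the blanks stand on the outfeed side past the wheel, lying along the fence (centre within 5 mm of its place, square within 0.08 rad) (y of blank_a_mid in the frame of lane between -0.34 and -0.034 m and x of blank_a_mid in the frame of lane between 0.018 and 0.029 m and z of blank_a_mid in the frame of lane between 0.028 and 0.044 m and angle between the x axis of each of blank_a_mid, blank_b_mid, blank_c_mid, blank_d_mid and the y axis of lane, either way round below 0.08 rad and y of blank_b_mid in the frame of lane between -0.34 and -0.034 m and x of blank_b_mid in the frame of lane between 0.018 and 0.029 m and z of blank_b_mid in the frame of lane between 0.028 and 0.044 m and y of blank_c_mid in the frame of lane between -0.34 and -0.034 m and x of blank_c_mid in the frame of lane between 0.018 and 0.029 m and z of blank_c_mid in the frame of lane between 0.028 and 0.044 m and y of blank_d_mid in the frame of lane between -0.34 and -0.034 m and x of blank_d_mid in the frame of lane between 0.018 and 0.029 m and z of blank_d_mid in the frame of lane between 0.028 and 0.044 m), for 0.3 s.
At the end, for the whole second after the job is handed in: Every blank lies in the crate at rest; the counter shows the run of this batch (three blanks 5.7 to 8.4 rad, four blanks 7.7 to 11.2 rad); the push stick stands upright on its mat, its handle over the mat (x of blank_a_mid in the frame of crate between -0.074 and 0.074 m and y of blank_a_mid in the frame of crate between -0.147 and 0.147 m and z of blank_a_mid in the frame of crate between 0.015 and 0.05 m and linear speed of each of blank_a, blank_b, blank_c, blank_d, stick below 0.03 m/s and x of blank_b_mid in the frame of crate between -0.074 and 0.074 m and y of blank_b_mid in the frame of crate between -0.147 and 0.147 m and z of blank_b_mid in the frame of crate between 0.015 and 0.05 m and x of blank_c_mid in the frame of crate between -0.074 and 0.074 m and y of blank_c_mid in the frame of crate between -0.147 and 0.147 m and z of blank_c_mid in the frame of crate between 0.015 and 0.05 m and x of blank_d_mid in the frame of crate between -0.074 and 0.074 m and y of blank_d_mid in the frame of crate between -0.147 and 0.147 m and z of blank_d_mid in the frame of crate between 0.015 and 0.05 m and (value of joint counter between 5.7 and 8.4 rad or value of joint counter between 7.7 and 11.2 rad) and x of stick_grip in the frame of mat between -0.06 and 0.06 m and y of stick_grip in the frame of mat between -0.08 and 0.08 m and height (world z) of stick_grip below 0.06 m and angle between stick_grip's own z axis and vertical below 0.15 rad); the robot touches nothing.
It fails at once if the fingers touch a blank that is between the wheel and the fence ((y of blank_a_mid in the frame of lane between -0.034 and 0.034 m and x of blank_a_mid in the frame of lane between 0 and 0.06 m and z of blank_a_mid in the frame of lane below 0.07 m and contact force between the fingers and blank_a above 1 N) or (y of blank_b_mid in the frame of lane between -0.034 and 0.034 m and x of blank_b_mid in the frame of lane between 0 and 0.06 m and z of blank_b_mid in the frame of lane below 0.07 m and contact force between the fingers and blank_b above 1 N) or (y of blank_c_mid in the frame of lane between -0.034 and 0.034 m and x of blank_c_mid in the frame of lane between 0 and 0.06 m and z of blank_c_mid in the frame of lane below 0.07 m and contact force between the fingers and blank_c above 1 N) or (y of blank_d_mid in the frame of lane between -0.034 and 0.034 m and x of blank_d_mid in the frame of lane between 0 and 0.06 m and z of blank_d_mid in the frame of lane below 0.07 m and contact force between the fingers and blank_d above 1 N)).
It fails at once if another thing on the table is moved more than 40 mm (distance of any of tape, glue, calculator, pen_cup, stapler, parts_tub from where it was at the start of the episode above 0.04 m).
Of blank_a, blank_b, blank_c, blank_d only 3 to 4 are there at a start; the rules pass over those that are not, and their reading is None.
At some moment in a run one of blank_a, blank_b, blank_c, blank_d may be knocked a few centimetres aside while the robot is not near it.
Once in a run the grip may slacken for a moment while it holds something.
It also fails if it takes over 210 s, if anything falls off the work surface, if the arm or the gripper's body presses on something with over 40 N, if the wrist force passes 120 N, or if a joint passes its speed limit or range.

## Working session

There is one attempt and no reset: what is moved stays moved. The work goes in short steps, Python scripts to look and compute and a tool call to move; the robot and the scene stay as the last step left them, time stands still between calls to the robot, and variables do not carry over. Pictures are saved under pics/ and viewed, at most 14 in all, crops included, and the job is handed in when it is done.

Besides the shell and the picture viewer there is one more tool, called after ">>>" as a command line: name --argument value ..., lists and objects as JSON in quotes. play_rows: Moves the arm, as the interface text tells. Its arguments: {"type":"object","properties":{"increments":{"type":"string"},"force":{"type":"number"}},"required":["increments"]}

```bash
mkdir -p pics; cat > h.py <<'E'
import numpy as np, cv2
from plant import robot
def cam(name):
    c=robot.calibration(name); f=192/np.tan(np.radians(c["vertical_fov"])/2)
    K=np.array([[f,0,c["cx"]],[0,f,c["cy"]],[0,0,1.]])
    return K,np.array(c["D"],float),np.array(c["rvec"],float),np.array(c["tvec"],float)
def px2w(name,pts,z,C=None):
    K,D,r,t=C or cam(name); R=cv2.Rodrigues(r)[0]
    u=cv2.undistortPoints(np.array(pts,float).reshape(-1,1,2),K,D).reshape(-1,2)
    d=np.c_[u,np.ones(len(u))]@R; o=-R.T@t
    s=(z-o[2])/d[:,2]; return o+d*s[:,None]
def w2px(name,P,C=None):
    K,D,r,t=C or cam(name); return cv2.projectPoints(np.array(P,float).reshape(-1,1,3),r,t,K,D)[0].reshape(-1,2)
def snap(name,fn=None):
    im=robot.read_camera(name).copy()
    if fn: cv2.imwrite("pics/"+fn,im)
    return im
E
python3 - <<'E'
from h import *
np.set_printoptions(precision=3,suppress=True)
a=snap("scene","s0.png"); 
for q in ["lane","fence_top","wheel_axle","counter_knob","stick_grip","stick_face","mat","crate","blank_a_mid","tape","glue","calculator","pen_cup","stapler","parts_tub"]:
    print(q,[(np.round(d["centre"],3).tolist(),round(d["conf"],2)) for d in robot.landmark_of("scene",q)])
b=snap("side","d0.png")
for q in ["lane","fence_top","counter_knob","stick_grip","stick_face","blank_a_mid","crate"]:
    print(q,[(np.round(d["centre"],3).tolist(),round(d["conf"],2)) for d in robot.landmark_of("side",q)])
s=robot.read_state();print(s["t"],s["tool_pos"],s["orientation"])
cv2.imwrite("pics/both.png",cv2.resize(np.vstack([a,b]),None,fx=.78,fy=.78))
E
```

```text
lane [([0.427, -0.003, 0.004], 0.95)]
fence_top [([0.426, -0.003, 0.027], 0.98)]
wheel_axle [([0.53, 0.328, 0.019], 0.65), ([0.506, -0.007, 0.034], 0.62)]
counter_knob []
stick_grip [([0.532, 0.422, 0.049], 0.68)]
stick_face [([0.527, 0.331, 0.019], 0.89)]
mat [([0.548, 0.422, 0.0], 0.9)]
crate [([0.659, -0.218, -0.002], 0.79), ([0.33, -0.245, 0.001], 0.16)]
blank_a_mid [([0.63, 0.106, 0.022], 0.74), ([0.659, -0.221, -0.0], 0.37)]
tape [([0.708, 0.318, 0.0], 0.79)]
glue [([0.753, 0.211, 0.003], 0.78)]
calculator [([0.764, 0.05, -0.002], 0.83), ([0.323, 0.258, 0.0], 0.69)]
pen_cup [([0.331, -0.247, 0.0], 0.87)]
stapler [([0.324, 0.258, -0.002], 0.57), ([0.764, 0.051, 0.0], 0.37)]
parts_tub [([0.518, -0.468, 0.003], 0.79)]
lane [([0.431, 0.003, -0.0], 0.64)]
fence_top [([0.43, 0.001, 0.031], 0.67)]
counter_knob [([0.509, -0.0, 0.083], 0.78)]
stick_grip [([0.531, 0.418, 0.054], 0.88), ([0.663, -0.222, -0.0], 0.66), ([0.703, 0.317, 0.002], 0.42)]
stick_face [([0.531, 0.325, 0.021], 0.59)]
blank_a_mid [([0.626, 0.108, 0.019], 0.69), ([0.765, 0.053, 0.003], 0.26)]
crate [([0.665, -0.222, -0.003], 0.95), ([0.704, 0.32, -0.004], 0.38)]
1.2 [0.6   0.    0.219] [ 2.221  2.221 -0.   ]
```

View pics/s0.png

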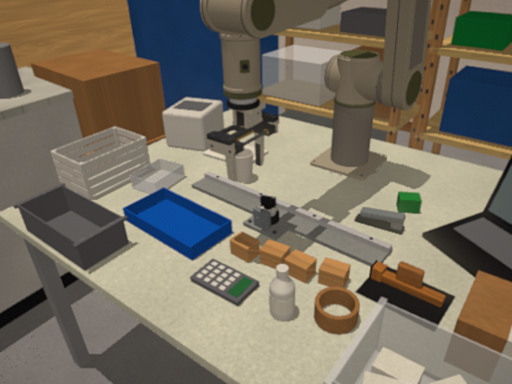

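View pics/d0.png

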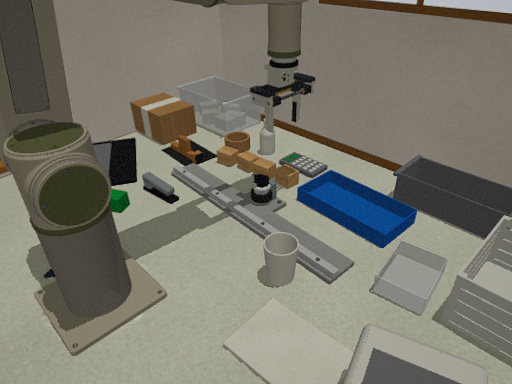

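The scene picture shows four wooden blanks in a line behind the bench, at pixels (245,246), (272,252), (301,264) and (335,272). The knob is at (267,203), the stick at (408,285), the blue crate at (178,220), the tub at (158,177) and the green look-alike at (408,201). In the side view the blanks are at (287,177), (264,168), (247,161) and (228,156).

Things that could be taken for a blank: the four wooden bars (real), the green block (408,201), the tape ring (337,310) and the carton (485,320). I choose the four wooden bars and check them in one close crop.

```bash
python3 - <<'E'
from h import *
a=cv2.imread("pics/s0.png")[190:300,220:365]; b=cv2.imread("pics/d0.png")[135:245,205:350]
cv2.imwrite("pics/c1.png",np.hstack([cv2.resize(x,None,fx=2.75,fy=4 if 0 else 2.75,interpolation=cv2.INTER_CUBIC) for x in (a,b)]))
E
```

```text
(no output)
```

View pics/c1.png

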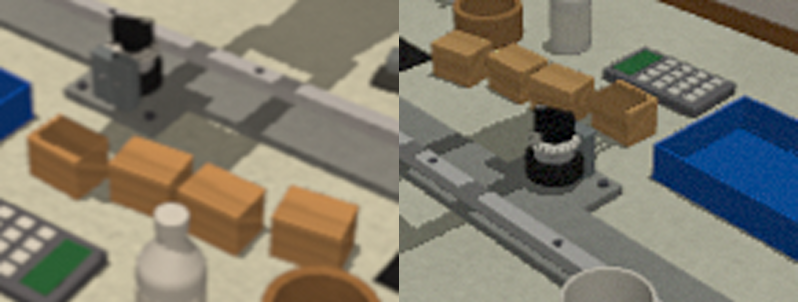

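The close crop shows that the object at scene (245,246) is an open hollow box. It is a look-alike, so it stays. The solid blanks are the three at (272,252), (301,264) and (335,272). Next is an overhead view with the wrist camera.

>>> play_rows --increments "50 -20 -40 0 -1; 100 -40 -80 0 -1; 140 -50 -130 0 -1; 140 -50 -130 0 -1;140 -50 -130 0 -1"

```text
t: 1.7
tool_pos: [0.5507, 0.144, 0.3556]
orientation: [2.213, 2.223, 0.014]
force: [-0.4, 0.0, 0.6]
opening: 0.0929
gripper_force: 0.0
```

```bash
cat > look.py <<'E'
import sys
from h import *
np.set_printoptions(precision=3,suppress=True)
def hyp(cam_,qs):
    for q in qs:
        print(q,[(np.round(d["centre"],3).tolist(),round(d["conf"],2)) for d in robot.landmark_of(cam_,q)])
s=robot.read_state(); print(s["t"],s["tool_pos"],s["orientation"])
C=cam("wrist"); a=snap("wrist",sys.argv[1]); np.savez("pics/"+sys.argv[1]+".npz",*C)
hyp("wrist",sys.argv[2:])
E
python3 look.py w1.png lane fence_top counter_knob stick_grip stick_face mat blank_a_mid tape
```

```text
1.7 [0.551 0.144 0.356] [2.213 2.223 0.014]
lane [([0.507, -0.004, 0.087], 0.3)]
fence_top [([0.432, -0.003, 0.028], 0.96)]
counter_knob [([0.509, -0.002, 0.087], 0.59)]
stick_grip []
stick_face [([0.529, 0.329, 0.023], 0.89)]
mat []
blank_a_mid [([0.63, 0.106, 0.025], 0.84)]
tape []
```

View pics/w1.png

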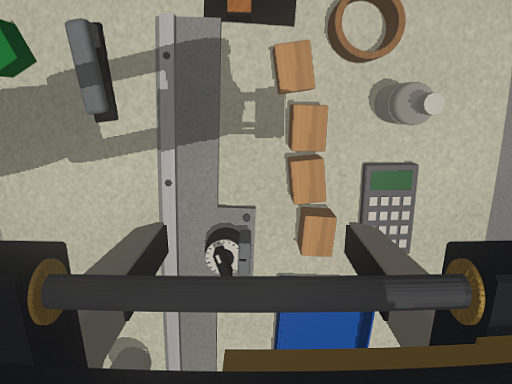

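```bash
python3 - <<'E'
from h import *
a=cv2.imread("pics/w1.png")
cv2.imwrite("pics/c2.png",np.hstack([cv2.resize(a[30:270,260:350],None,fx=2.5,fy=2.5,interpolation=cv2.INTER_CUBIC),cv2.resize(a[200:300,180:270],None,fx=6,fy=6,interpolation=cv2.INTER_CUBIC)[:600,:540]]))
E
```

```text
(no output)
```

View pics/c2.png

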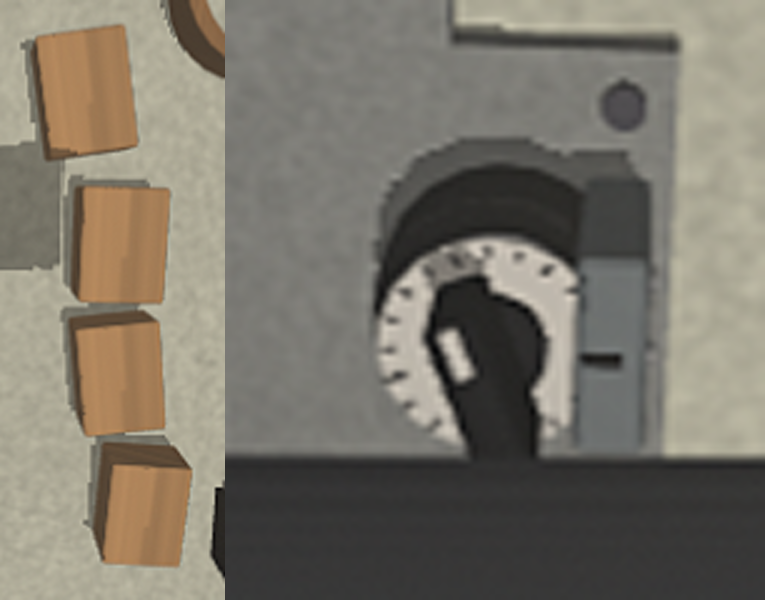

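```bash
python3 - <<'E'
from h import *
a=snap("scene","s1.png")[220:290,220:360]; b=snap("side","d1.png")[135:205,205:345]
cv2.imwrite("pics/c3.png",np.vstack([cv2.resize(x,None,fx=4,fy=4,interpolation=cv2.INTER_CUBIC) for x in (a,b)]))
E
```

```text
(no output)
```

View pics/c3.png

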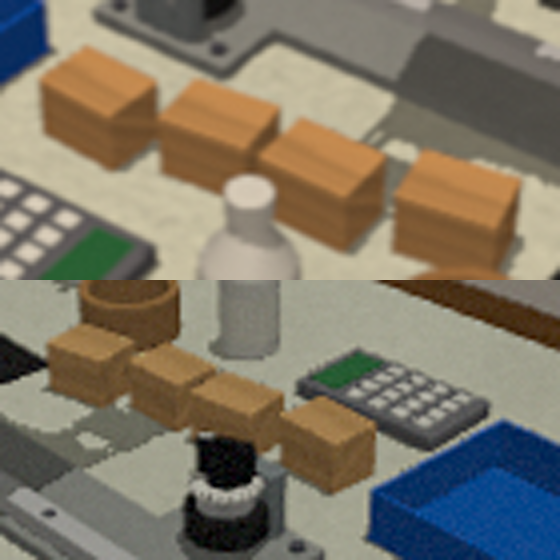

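All four are solid: with the arm moved away, the box at scene (245,246) has a plain top, so the "hollow" was the gripper's shadow. The batch is therefore four blanks. Next I measure the blank tops, the fence line and the knob angle.

```bash
cat > meas.py <<'E'
from h import *
np.set_printoptions(precision=4,suppress=True)
def C_(fn):
    z=np.load("pics/"+fn+".npz"); return tuple(z[k] for k in z.files)
def rect(P):
    P=P[:,:2]; c=P.mean(0); e=[P[(i+1)%4]-P[i] for i in range(4)]
    L=[np.linalg.norm(v) for v in e]; i=0 if L[0]+L[2]>L[1]+L[3] else 1
    v=e[i]-e[i+2]; a=np.degrees(np.arctan2(v[1],v[0]))%180
    return c,a,np.round([L[i]/2+L[i+2]/2,L[1-i]/2+L[3-i]/2],4)
E
python3 - <<'E'
from meas import *
C=C_("w1.png"); o=np.array([260,30.])
B=[[(38,38),(125,25),(137,147),(47,158)],[(82,187),(170,187),(163,303),(78,302)],[(75,323),(158,318),(164,430),(83,435)],[(112,460),(190,468),(182,567),(104,563)]]
for b in B: print(rect(px2w("w",np.array(b)/2.5+o,.048,C)))
print("knob mark/axis",px2w("w",[(180+230/6,200+355/6),(180+275/6,200+355/6-0)],.099,C))
im=cv2.imread("pics/w1.png").astype(int)
for r in (20,60,100,140,180,210):
    g=im[r,150:230].sum(1); print(r,(g//3)[::1].tolist()) if r in(20,140) else 0
print(w2px("w",[[.429,y,.028] for y in(0,.1,.2,.3)],C))
E
```

```text
(array([0.6048, 0.2614]), np.float64(96.66765348578632), array([0.0623, 0.0475]))
(array([0.6272, 0.1809]), np.float64(89.47123461666345), array([0.0631, 0.0479]))
(array([0.6284, 0.1065]), np.float64(95.89680888643711), array([0.0658, 0.047 ]))
(array([0.6482, 0.0224]), np.float64(88.80821381108588), array([0.0644, 0.0473]))
knob mark/axis [[0.5033 0.0094 0.099 ]
 [0.5134 0.0095 0.099 ]]
20 [166, 166, 168, 172, 171, 127, 120, 122, 115, 158, 168, 164, 164, 164, 164, 167, 164, 164, 168, 167, 168, 167, 172, 146, 92, 71, 108, 126, 122, 122, 122, 122, 123, 118, 117, 118, 121, 126, 128, 125, 119, 119, 120, 123, 124, 126, 129, 128, 127, 126, 123, 121, 122, 125, 128, 128, 125, 122, 122, 124, 125, 122, 119, 121, 126, 128, 126, 125, 125, 126, 112, 48, 34, 36, 36, 34, 35, 35, 32, 32]
140 [115, 115, 114, 113, 112, 114, 109, 84, 80, 81, 90, 108, 108, 105, 106, 107, 106, 107, 106, 106, 109, 106, 109, 111, 98, 77, 80, 82, 80, 78, 80, 80, 79, 79, 81, 81, 79, 80, 80, 79, 81, 80, 77, 78, 78, 82, 82, 80, 78, 78, 78, 77, 74, 73, 71, 77, 92, 105, 112, 119, 125, 126, 123, 121, 123, 127, 130, 132, 104, 133, 167, 162, 161, 162, 164, 169, 168, 166, 162, 161]
[[175.2953 244.5489]
 [171.6189 181.9728]
 [168.0869 113.2884]
 [164.8967  39.0868]]
```

```bash
python3 - <<'E'
from meas import *
C=C_("w1.png"); im=cv2.GaussianBlur(cv2.imread("pics/w1.png"),(1,5),0).astype(int).sum(2)
P=[]
for r in list(range(16,150,6))+list(range(180,222,6)):
    g=np.diff(im[r,166:190]); c=166+np.argmin(g); P.append((c+1,r))
W=px2w("w",P,.028,C); v=np.polyfit(W[:,1],W[:,0],1)
res=W[:,0]-np.polyval(v,W[:,1]); k=abs(res)<.0015; v=np.polyfit(W[k,1],W[k,0],1); print(v,k.sum(),len(k),np.degrees(np.arctan(v[0])))
# scene camera: project candidate fence line & compare via overlay
for nm,f in(("scene","s1.png"),("side","d1.png")):
    a=cv2.imread("pics/"+f); K=cam(nm)
    th=np.arctan(v[0]); ey=np.array([np.sin(th),np.cos(th)]); ex=np.array([np.cos(th),-np.sin(th)]); o=np.array([v[1],0])-.002*ey
    a=cv2.resize(a,None,fx=4,fy=4,interpolation=cv2.INTER_CUBIC)
    def ln(p,q,z,col):
        w=np.c_[[o+p[0]*ex+p[1]*ey,o+q[0]*ex+q[1]*ey],[z,z]]; u=(w2px(nm,w,K)*4).astype(int); cv2.line(a,tuple(map(int,u[0])),tuple(map(int,u[1])),col,1)
    ln((0,-.345),(0,.335),.028,(0,0,255)); ln((.062,-.345),(.062,.335),.012,(0,255,0)); ln((0,-.345),(.062,-.345),.012,(255,0,0)); ln((0,.335),(.062,.335),.012,(255,0,0))
    x0,y0=(180,170) if nm=="scene" else (160,155)
    cv2.imwrite("pics/o_%s.png"%nm,cv2.resize(a[y0*4:(y0+125)*4,x0*4:(x0+220)*4],(800,455)))
x=[cv2.imread("pics/o_%s.png"%n) for n in("scene","side")]
cv2.imwrite("pics/o.png",cv2.resize(np.vstack(x),(527,600)))
K=w2px
E
```

```text
[0.0339 0.4312] 28 30 1.9397698243072936
```

View pics/o.png

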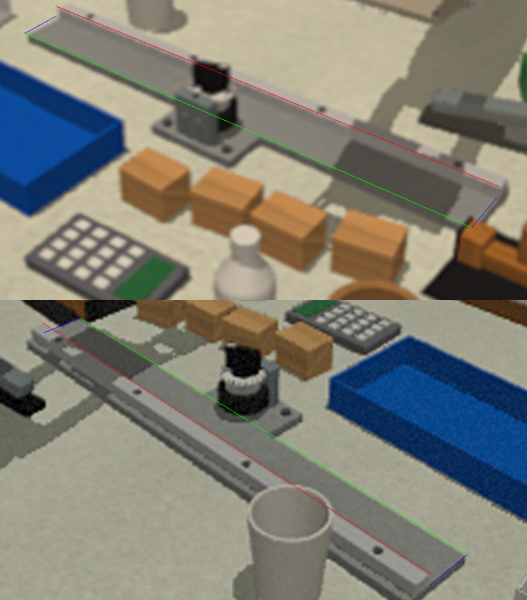

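The overlay lines up with the fence edge and the bed corners in both views. The bench is turned about 1.9°. Now a closer look at the knob from above.

>>> play_rows --increments "-50 -10 25 0 -1; -100 -20 50 0 -1; -150 -30 70 0 -1; -210 -38 90 0 -1; -220 -38 90 0 -1; -220 -38 90 0 -1; -220 -38 90 0 -1"

```text
t: 2.95
tool_pos: [0.5117, -0.0807, 0.2584]
orientation: [-2.224, -2.218, -0.0]
force: [-0.7, 1.3, -0.4]
opening: 0.0934
gripper_force: 0.0
```

```bash
python3 look.py w2.png counter_knob fence_top crate; python3 - <<'E'
from meas import *
C=C_("w2.png"); p=w2px("w",[[.509,-.003,.099]],C)[0]; print(p)
a=cv2.imread("pics/w2.png"); x,y=map(int,p); x0,y0=max(0,x-65),max(0,y-65); cv2.imwrite("pics/c4.png",cv2.resize(a[y0:y0+130,x0:x0+130],(520,520),interpolation=cv2.INTER_CUBIC)); print(x0,y0)
E
```

```text
2.95 [ 0.512 -0.081  0.258] [-2.224 -2.218 -0.   ]
counter_knob [([0.51, -0.004, 0.088], 0.87)]
fence_top [([0.428, -0.0, 0.025], 0.59)]
crate []
[252.9023  93.437 ]
187 28
```

View pics/c4.png

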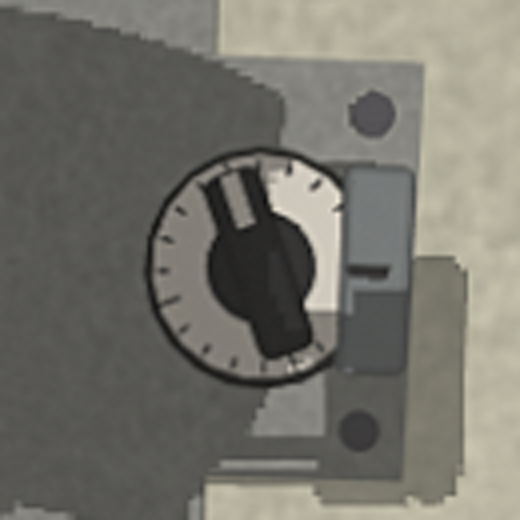

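The crop shows the knob centred at wrist pixel (252,93), matching the expected (0.509,-0.003). Its marked end points up-image at 107° in world, so the counter reads about 1.91 rad. I'll grip across the bar and turn it clockwise.

>>> play_rows --increments "40 -3 40 -8 -1; 78 -3 70 -17.3 -1; 78 -3 110 -17.3 -0.3; 78 -3 150 -17.3 0; 78 -3 170 -17.3 0; 78 -3 183 -17.3 0; 78 -3 183 -17.3 0; 78 -3 183 -17.3 1; 78 -3 183 -17.3 1; 78 -3 183 -17.3 1; 78 -3 183 -17.3 1; 78 -3 183 -17.3 1" --force 20

```text
t: 4.35
tool_pos: [0.5093, -0.0021, 0.0762]
orientation: [1.862, 2.53, 0.001]
force: [-3.9, 0.1, 1.9]
opening: 0.0174
gripper_force: 1.8
```

>>> play_rows --increments "0 0 0 0 1; 0 0 0 0 1; 0 0 0 8 1; 0 0 0 16 1; 0 0 0 24 1; 0 0 0 32 1; 0 0 0 40 1; 0 0 0 48 1; 0 0 0 56 1; 0 0 0 64 1; 0 0 0 72 1; 0 0 0 80 1; 0 0 0 88 1; 0 0 0 95 1; 0 0 0 100 1; 0 0 0 100 1"

```text
t: 5.95
tool_pos: [0.5088, -0.003, 0.076]
orientation: [3.134, 0.194, -0.001]
force: [-4.4, -5.3, 4.2]
opening: 0.014
gripper_force: 20.0
```

```bash
python3 - <<'E'
from h import *
s=robot.read_state(); print(s["wrist_torque"],s["force"],s["opening"],s["gripper_force"],s["q"],s["orientation"])
E
```

```text
[-0.80086376  0.72782716 -0.00217272] [-4.36440536 -5.31077154  4.21413485] 0.013970863882579457 20.000872313976288 [-1.05552652e-01  2.83100459e-03  1.89039133e+00 -1.71310166e-03
  1.24863870e+00  1.34202789e+00] [ 3.13402521e+00  1.94178870e-01 -8.39951218e-04]
```

>>> play_rows --increments "0 0 0 4 1; 0 0 0 7 1; 0 0 0 10 1; 0 0 0 12 1; 0 0 0 14 1;0 0 0 14 1; 0 0 0 14 1; 0 0 0 14 1"

```text
t: 6.75
tool_pos: [0.5091, -0.0032, 0.076]
orientation: [3.134, -0.183, 0.0]
force: [-2.1, -5.9, 3.5]
opening: 0.0144
gripper_force: 20.8
```

```bash
python3 - <<'E'
from h import *
s=robot.read_state(); print(s["wrist_torque"],s["force"],s["opening"],s["gripper_force"],s["q"],s["orientation"])
E
```

```text
[-0.92619571  0.41099962  0.47378954] [-2.08975661 -5.87771354  3.51795617] 0.014358821829418857 20.823461373802274 [-0.10549863  0.00290569  1.89022883 -0.00213103  1.24806909  1.58269339] [ 3.13421050e+00 -1.83120814e-01  4.61614869e-04]
```

The wrist torque rose to 0.47 N m against the 0.02 N m friction, so the stop is reached. I release, rise and turn the wrist back.

>>> play_rows --increments "0 0 0 0 0; 0 0 0 0 0; 0 0 0 0 0; 0 0 -25 0 0; 0 0 -60 0 -0.5; 0 0 -75 -8 -0.5; 0 0 -75 -16 -0.5; 0 0 -75 -24 -0.5; 0 0 -75 -32 -0.5; 0 0 -75 -40 -0.5; 0 0 -75 -48 -0.5; 0 0 -75 -56 -0.5; 0 0 -75 -64 -0.5; 0 0 -75 -72 -0.5; 0 0 -75 -80 -0.5; 0 0 -75 -88 -0.5; 0 0 -75 -95.5 -0.5; 0 0 -75 -95.5 -0.5"

```text
t: 8.55
tool_pos: [0.5089, -0.0018, 0.1505]
orientation: [-2.242, -2.2, 0.0]
force: [-0.3, -0.6, -0.3]
opening: 0.0697
gripper_force: 0.0
```

```bash
cat > st.py <<'E'
from h import *
s=robot.read_state(); R=cv2.Rodrigues(np.array(s["orientation"]))[0]
def Y(): return -np.degrees(np.arctan2(R[1,1],R[0,1]))
def to(x,y,z,yaw):
    d=R.T@(np.array([x,y,z])-np.array(s["tool_pos"]))*1000; return np.round(d,1).tolist()+[round(yaw-Y(),1)]
if __name__=="__main__":
    print(round(s["t"],2),np.round(s["tool_pos"],4),"Y",round(Y(),2),"F",np.round(s["force"],1),"op",round(s["opening"],4),round(s["gripper_force"],1))
    for a in __import__("sys").argv[1:]: print(a,to(*map(float,a.split(","))))
E
python3 st.py .648,.022,.022,1.2
```

```text
8.55 [ 0.5089 -0.0018  0.1505] Y 1.07 F [-0.3 -0.6 -0.3] op 0.0697 0.0
.648,.022,.022,1.2 [26.3, 138.7, 128.4, np.float64(0.1)]
```

>>> play_rows --increments "10 50 20 0 -0.5; 20 95 40 0 -0.5; 26 135 60 0 -0.5; 26 139 90 0 -0.5; 26 139 115 0 -0.5; 26 139 128 0 -0.5; 26 139 128 0 -0.5; 26 139 128 0 1; 26 139 128 0 1; 26 139 128 0 1; 26 139 128 0 1; 26 139 128 0 1; 26 139 100 0 1; 26 139 60 0 1; 26 139 20 0 1; 26 139 20 0 1" --force 25

```text
t: 10.15
tool_pos: [0.6531, 0.021, 0.1392]
orientation: [2.238, 2.192, 0.013]
force: [0.3, -0.6, -0.9]
opening: 0.0482
gripper_force: 24.9
```

```bash
python3 st.py .4596,.0767,.06,1.94 .4596,.0767,.036,1.94
```

```text
10.15 [0.6531 0.021  0.1392] Y 1.21 F [ 0.3 -0.6 -0.9] op 0.0482 24.9
.4596,.0767,.06,1.94 [51.7, -195.6, 76.8, np.float64(0.7)]
.4596,.0767,.036,1.94 [51.7, -195.9, 100.8, np.float64(0.7)]
```

>>> play_rows --increments "20 -45 0 0 1; 40 -90 10 0 1; 50 -140 30 0.7 1; 51 -188 50 0.7 1; 51 -188 70 0.7 1; 51 -188 70 0.7 1; 51 -188 70 0.7 1; 51 -188 70 0.7 1"

```text
t: 10.95
tool_pos: [0.4641, 0.076, 0.0626]
orientation: [2.257, 2.182, 0.004]
force: [0.4, -0.6, -1.0]
opening: 0.0481
gripper_force: 24.9
```

```bash
python3 st.py .4576,.0767,.036,1.94; python3 - <<'E'
from h import *
for n in ("scene","side"):
    snap(n)
    print([(np.round(d["centre"],3).tolist(),round(d["conf"],2)) for d in robot.landmark_of(n,"blank_a_mid")])
E
```

```text
10.95 [0.4641 0.076  0.0626] Y 1.92 F [ 0.4 -0.6 -1. ] op 0.0481 24.9
.4576,.0767,.036,1.94 [0.5, -6.6, 26.6, np.float64(0.0)]
[([0.63, 0.106, 0.027], 0.89)]
[([0.629, 0.11, 0.023], 0.81)]
```

>>> play_rows --increments "1 -5 10 0 1; 1 -5 20 0 1; 1 -5 25 0 1; 1 -6 26 0 1; 1 -8 27 0 1; 1 -9 27 0 1; 1 -10 27 0 1; 1 -10 27 0 1"

```text
t: 11.95
tool_pos: [0.4563, 0.077, 0.0356]
orientation: [2.253, 2.179, 0.011]
force: [12.8, -1.2, 1.7]
opening: 0.0481
gripper_force: 25.0
```

```bash
python3 st.py
```

```text
11.95 [0.4563 0.077  0.0356] Y 1.92 F [12.8 -1.2  1.7] op 0.0481 25.0
```

>>> play_rows --increments "0 3 0.5 0 1; 0 3 1 0 0; 0 3 1 0 -0.4; 0 3 1 0 -0.5; 0 3 -25 0 -0.5; 0 3 -60 0 -0.5; 10 40 -75 0 -0.5; 20 90 -75 -4 -0.5; 25 135 -75 -8 -0.5; 25 165 -75 -8 -0.5; 25 165 -75 -8 -0.5; 25 165 -75 -8 -0.5; 25 165 -75 -8 -0.5"

```text
t: 13.25
tool_pos: [0.616, 0.0969, 0.1077]
orientation: [-2.099, -2.335, 0.002]
force: [-0.2, 0.0, -0.5]
opening: 0.0699
gripper_force: 0.0
```

```bash
python3 st.py .6284,.1065,.022,-5.9
```

```text
13.25 [0.616  0.0969 0.1077] Y -6.1 F [-0.2  0.  -0.5] op 0.0699 0.0
.6284,.1065,.022,-5.9 [8.2, 13.5, 85.7, np.float64(0.2)]
```

>>> play_rows --increments "8 12 30 0 -0.5; 8 12 60 0 -0.5; 8 12 84 0 -0.5; 8 12 85 0 -0.5; 8 12 85 0 1; 8 12 85 0 1; 8 12 85 0 1; 8 12 85 0 1; 8 12 85 0 1; 8 12 50 0 1; 8 12 0 0 1; 8 12 0 0 1; 8 12 0 0 1"

```text
t: 14.55
tool_pos: [0.6303, 0.1063, 0.1115]
orientation: [2.098, 2.334, 0.006]
force: [-0.6, 0.3, -1.9]
opening: 0.0477
gripper_force: 25.0
```

```bash
python3 st.py .4635,.1427,.062,1.94
```

```text
14.55 [0.6303 0.1063 0.1115] Y -6.1 F [-0.6  0.3 -1.9] op 0.0477 25.0
.4635,.1427,.062,1.94 [54.0, -162.3, 48.6, np.float64(8.0)]
```

>>> play_rows --increments "20 -45 0 2 1; 40 -90 0 5 1; 54 -140 15 8 1; 54 -165 35 8 1; 54 -165 48 8 1; 54 -165 48 8 1; 54 -165 48 8 1; 54 -165 48 8 1"

```text
t: 15.35
tool_pos: [0.4605, 0.1423, 0.0617]
orientation: [2.258, 2.183, 0.002]
force: [0.6, -0.4, -0.6]
opening: 0.0478
gripper_force: 25.0
```

```bash
python3 st.py .4605,.1427,.036,1.94
```

```text
15.35 [0.4605 0.1423 0.0617] Y 1.93 F [ 0.6 -0.4 -0.6] op 0.0478 25.0
.4605,.1427,.036,1.94 [0.4, -0.0, 25.7, np.float64(0.0)]
```

>>> play_rows --increments "0 2 10 0 1; 0 2 20 0 1; 0 2 26 0 1; 0 0 26 0 1; 0 -2 26 0 1; 0 -4 26 0 1; 0 -4 26 0 1; 0 -4 26 0 1"

```text
t: 16.15
tool_pos: [0.4586, 0.1424, 0.0356]
orientation: [2.255, 2.18, 0.01]
force: [13.9, -0.4, -6.9]
opening: 0.0479
gripper_force: 25.0
```

```bash
python3 st.py
```

```text
16.15 [0.4586 0.1424 0.0356] Y 1.92 F [13.9 -0.4 -6.9] op 0.0479 25.0
```

>>> play_rows --increments "0 2 1 0 1; 0 3 1 0 0; 0 3 1 0 -0.4; 0 3 1 0 -0.5; 0 3 -25 0 -0.5; 0 3 -60 0 -0.5; 10 40 -75 0 -0.5; 25 85 -75 -1.4 -0.5; 40 130 -75 -1.4 -0.5; 44 171 -75 -1.4 -0.5; 44 171 -75 -1.4 -0.5; 44 171 -75 -1.4 -0.5; 44 171 -75 -1.4 -0.5"

```text
t: 17.45
tool_pos: [0.6258, 0.1806, 0.109]
orientation: [-2.23, -2.211, 0.002]
force: [0.2, -0.4, -0.2]
opening: 0.07
gripper_force: 0.0
```

```bash
python3 st.py .6272,.1809,.022,.5
```

```text
17.45 [0.6258 0.1806 0.109 ] Y 0.49 F [ 0.2 -0.4 -0.2] op 0.07 0.0
.6272,.1809,.022,.5 [0.3, 1.5, 87.0, np.float64(0.0)]
```

>>> play_rows --increments "0 1 30 0 -0.5; 0 1 60 0 -0.5; 0 1 84 0 -0.5; 0 1 87 0 -0.5; 0 1 87 0 1; 0 1 87 0 1; 0 1 87 0 1; 0 1 87 0 1; 0 1 87 0 1; 0 1 50 0 1; 0 1 0 0 1; 0 1 0 0 1; 0 1 0 0 1"

```text
t: 18.75
tool_pos: [0.6299, 0.1811, 0.1126]
orientation: [2.229, 2.21, 0.007]
force: [0.0, -0.6, -1.3]
opening: 0.0473
gripper_force: 25.0
```

```bash
python3 st.py .4655,.2087,.061,1.94
```

```text
18.75 [0.6299 0.1811 0.1126] Y 0.5 F [ 0.  -0.6 -1.3] op 0.0473 25.0
.4655,.2087,.061,1.94 [26.2, -164.9, 50.8, np.float64(1.4)]
```

>>> play_rows --increments "10 -45 0 0 1; 20 -90 0 1.4 1; 26 -135 15 1.4 1; 26 -163 35 1.4 1; 26 -163 48 1.4 1; 26 -163 48 1.4 1; 26 -163 48 1.4 1; 26 -163 48 1.4 1"

```text
t: 19.55
tool_pos: [0.4669, 0.2082, 0.0626]
orientation: [2.258, 2.183, 0.002]
force: [0.3, 0.5, -0.4]
opening: 0.0479
gripper_force: 25.0
```

```bash
python3 st.py .4635,.2087,.036,1.94
```

```text
19.55 [0.4669 0.2082 0.0626] Y 1.94 F [ 0.3  0.5 -0.4] op 0.0479 25.0
.4635,.2087,.036,1.94 [0.4, -3.5, 26.6, np.float64(0.0)]
```

>>> play_rows --increments "0 -3 10 0 1; 0 -3 20 0 1; 0 -3 27 0 1; 0 -4 27 0 1; 0 -6 27 0 1; 0 -8 27 0 1; 0 -8 27 0 1; 0 -8 27 0 1"

```text
t: 20.35
tool_pos: [0.4611, 0.2084, 0.0354]
orientation: [2.255, 2.18, 0.01]
force: [13.6, -0.1, -7.6]
opening: 0.0481
gripper_force: 25.0
```

```bash
python3 st.py
```

```text
20.35 [0.4611 0.2084 0.0354] Y 1.93 F [13.6 -0.1 -7.6] op 0.0481 25.0
```

>>> play_rows --increments "0 2 1 0 1; 0 3 1 0 0; 0 3 1 0 -0.4; 0 3 1 0 -0.5; 0 3 -25 0 -0.5; 0 3 -60 0 -0.5; 15 40 -75 -3 -0.5; 35 85 -75 -6 -0.5; 55 130 -75 -8.6 -0.5; 58 146 -75 -8.6 -0.5; 58 146 -75 -8.6 -0.5; 58 146 -75 -8.6 -0.5"

```text
t: 21.55
tool_pos: [0.6042, 0.2612, 0.1085]
orientation: [-2.087, -2.346, 0.003]
force: [-1.0, -0.1, 0.1]
opening: 0.0698
gripper_force: 0.0
```

```bash
python3 st.py .6048,.2614,.022,-6.7
```

```text
21.55 [0.6042 0.2612 0.1085] Y -6.69 F [-1.  -0.1  0.1] op 0.0698 0.0
.6048,.2614,.022,-6.7 [0.1, 0.8, 86.5, np.float64(-0.0)]
```

>>> play_rows --increments "0 0 30 0 -0.5; 0 0 60 0 -0.5; 0 0 84 0 -0.5; 0 0 86 0 -0.5; 0 0 86 0 1; 0 0 86 0 1; 0 0 86 0 1; 0 0 86 0 1; 0 0 86 0 1; 0 0 50 0 1; 0 0 0 0 1; 0 0 0 0 1; 0 0 0 0 1"

```text
t: 22.85
tool_pos: [0.6069, 0.2621, 0.1126]
orientation: [2.086, 2.346, 0.007]
force: [-0.8, 0.8, -1.7]
opening: 0.0482
gripper_force: 24.9
```

```bash
python3 st.py .4675,.2746,.061,1.94
```

```text
22.85 [0.6069 0.2621 0.1126] Y -6.7 F [-0.8  0.8 -1.7] op 0.0482 24.9
.4675,.2746,.061,1.94 [28.6, -137.3, 51.0, np.float64(8.6)]
```

>>> play_rows --increments "10 -45 0 3 1; 20 -90 10 6 1; 29 -135 30 8.6 1; 29 -136 48 8.6 1; 29 -136 48 8.6 1; 29 -136 48 8.6 1; 29 -136 48 8.6 1"

```text
t: 23.55
tool_pos: [0.4685, 0.2748, 0.0629]
orientation: [2.258, 2.183, 0.003]
force: [0.6, -0.3, -1.4]
opening: 0.0477
gripper_force: 24.9
```

```bash
python3 st.py .4655,.2750,.036,1.94
```

```text
23.55 [0.4685 0.2748 0.0629] Y 1.93 F [ 0.6 -0.3 -1.4] op 0.0477 24.9
.4655,.2750,.036,1.94 [0.1, -3.0, 26.9, np.float64(0.0)]
```

>>> play_rows --increments "0 -3 10 0 1; 0 -3 20 0 1; 0 -3 27 0 1; 0 -4 27 0 1; 0 -6 27 0 1; 0 -8 27 0 1; 0 -8 27 0 1; 0 -8 27 0 1; 0 -6 28 0 1; 0 -5 28 0 0; 0 -5 28 0 -0.4; 0 -5 28 0 -0.5; 0 -5 5 0 -0.5; 0 0 -40 0 -0.5; 0 20 -90 0 -0.5; -20 40 -140 0 -0.5; -40 40 -190 0 -0.5; -60 40 -240 0 -0.5; -60 40 -280 0 -0.5; -60 40 -280 0 -0.5"

```text
t: 25.55
tool_pos: [0.5068, 0.213, 0.3489]
orientation: [2.256, 2.18, 0.014]
force: [-0.4, 0.5, 0.2]
opening: 0.0699
gripper_force: 0.0
```

>>> play_rows --increments "0 0 0 -1.94 -0.5; 0 0 0 -1.94 -0.5; 0 0 0 -1.94 -0.5"

```text
t: 25.85
tool_pos: [0.5043, 0.2132, 0.3403]
orientation: [-2.221, -2.221, 0.003]
force: [1.1, 0.1, -1.4]
opening: 0.0695
gripper_force: 0.0
```

```bash
python3 look.py w3.png stick_grip stick_face mat blank_a_mid counter_knob
```

```text
25.85 [0.504 0.213 0.34 ] [-2.221 -2.221  0.003]
stick_grip []
stick_face [([0.53, 0.329, 0.02], 0.63)]
mat [([0.324, 0.259, -0.003], 0.66)]
blank_a_mid [([0.46, 0.144, 0.034], 0.78)]
counter_knob [([0.511, -0.002, 0.086], 0.87), ([0.326, 0.263, -0.002], 0.44), ([0.704, 0.32, -0.002], 0.15)]
```

View pics/w3.png

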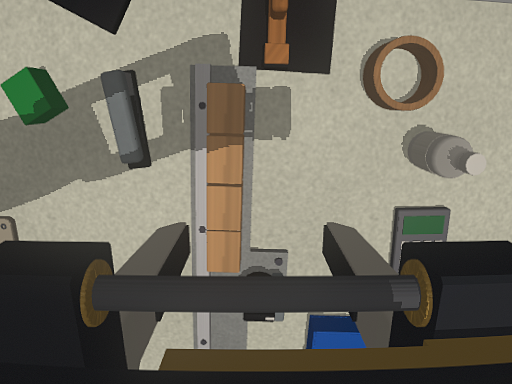

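The picture shows the four blanks in a tight row on the fence, at columns 207 to 243 and rows 83 to 272. The stick head is at (277,52) on the mat. Next I look down on the stick.

>>> play_rows --increments "50 5 10 0 -0.5; 100 10 20 0 -0.5; 130 15 20 0 -0.5; 130 15 20 0 -0.5; 130 15 20 0 -0.5; 130 15 20 0 -0.5"

```text
t: 26.75
tool_pos: [0.5197, 0.3425, 0.3218]
orientation: [2.221, 2.221, -0.0]
force: [-0.0, -0.2, 0.3]
opening: 0.0695
gripper_force: 0.0
```

```bash
python3 look.py w4.png stick_grip stick_face mat; python3 - <<'E'
from meas import *
a=cv2.imread("pics/w4.png"); cv2.imwrite("pics/c5.png",cv2.resize(a[0:220,180:400],(800,600) and (600,600),interpolation=cv2.INTER_CUBIC))
E
```

```text
26.75 [0.52  0.342 0.322] [ 2.221  2.221 -0.   ]
stick_grip [([0.535, 0.421, 0.049], 0.73), ([0.53, 0.328, 0.018], 0.25)]
stick_face [([0.53, 0.328, 0.018], 0.81)]
mat [([0.546, 0.418, -0.002], 0.7)]
```

View pics/c5.png

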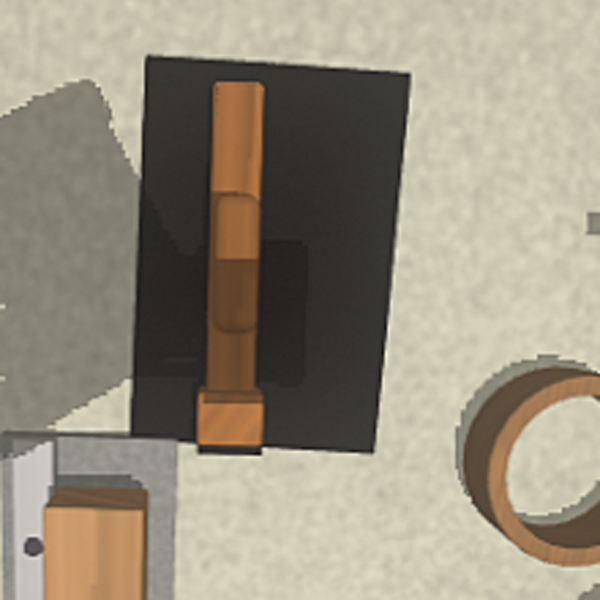

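The crop shows the stick nearly parallel to the mat's long side: tail at crop (238,82), handle (236,262), head (230,418).

```bash
python3 - <<'E'
from meas import *
C=C_("w4.png"); f=lambda P,z: px2w("w",np.array(P)/2.727+[180,0],z,C)[:,:2]
h=f([(217,192),(260,192),(257,332),(212,332)],.073); print(h, h.mean(0))
t=f([(213,82),(263,82)],.025); hd=f([(198,392),(265,392),(262,445),(197,445)],.037); print(t.mean(0),hd.mean(0),hd)
v=hd.mean(0)-t.mean(0); print("stick dir deg",np.degrees(np.arctan2(*v[::-1])), np.linalg.norm(v))
m=f([(147,55),(410,74),(373,453),(132,440)],.003); print(m.mean(0),rect(m))
E
python3 st.py
```

```text
[[0.524  0.4487]
 [0.5423 0.4487]
 [0.5418 0.3897]
 [0.522  0.3897]] [0.5325 0.4192]
[0.5341 0.5027] [0.5313 0.3462] [[0.5155 0.3592]
 [0.5479 0.3592]
 [0.5469 0.3333]
 [0.515  0.3332]]
stick dir deg -91.02938984609267 0.15649697169208385
[0.5494 0.4211] (array([0.5494, 0.4211]), np.float64(86.78530033957753), array([0.1892, 0.1281]))
26.95 [0.5199 0.3423 0.3223] Y 0.03 F [ 0.2  0.1 -0.3] op 0.07 0.0
```

>>> play_rows --increments "40 6 40 1 -0.3; 77 12 80 1 -0.3; 77 12 130 1 -0.3; 77 12 180 1 -0.3; 77 12 220 1 -0.3; 77 12 250 1 -0.3; 77 12 270 1 -0.3; 77 12 270 1 -0.3; 77 12 270 1 -0.3"

```text
t: 27.85
tool_pos: [0.5319, 0.4198, 0.0523]
orientation: [2.241, 2.202, 0.0]
force: [-0.2, 0.1, 0.9]
opening: 0.0604
gripper_force: 0.0
```

```bash
python3 st.py .5325,.4192,.032,1.03
```

```text
27.85 [0.5319 0.4198 0.0523] Y 0.99 F [-0.2  0.1  0.9] op 0.0604 0.0
.5325,.4192,.032,1.03 [-0.6, 0.7, 20.3, np.float64(0.0)]
```

>>> play_rows --increments "0 0 15 0 -0.3; 0 0 20 0 -0.3; 0 0 20 0 -0.3; 0 0 20 0 1; 0 0 20 0 1; 0 0 20 0 1; 0 0 20 0 1; 0 0 20 0 1; 0 0 20 0 1; 0 0 -10 0 1; 0 0 -50 0 1; 0 0 -80 0 1; 0 0 -80 0 1; 0 0 -80 0 1; 0 0 -80 0 1" --force 50

```text
t: 29.35
tool_pos: [0.5304, 0.4194, 0.1291]
orientation: [-2.239, -2.202, 0.006]
force: [-0.2, -0.4, -2.6]
opening: 0.0198
gripper_force: 50.0
```

```bash
python3 st.py .4685,.4135,.06,1.94
```

```text
29.35 [0.5304 0.4194 0.1291] Y 0.96 F [-0.2 -0.4 -2.6] op 0.0198 50.0
.4685,.4135,.06,1.94 [-6.8, -61.5, 69.3, np.float64(1.0)]
```

>>> play_rows --increments "-3 -30 0 0.5 1; -6 -63 20 1 1; -6 -63 50 1 1; -6 -63 72 1 1; -6 -63 72 1 1; -6 -63 72 1 1; -6 -63 72 1 1; -6 -63 72 1 1"

```text
t: 30.15
tool_pos: [0.4695, 0.4159, 0.0612]
orientation: [2.259, 2.183, 0.004]
force: [-0.2, 0.8, -1.3]
opening: 0.0197
gripper_force: 50.0
```

```bash
python3 st.py .4685,.4135,.0425,1.94; python3 - <<'E'
from meas import *
a=snap("scene","s2.png"); b=snap("side","d2.png")
cv2.imwrite("pics/c6.png",np.vstack([cv2.resize(a[165:315,215:455],(480,300),interpolation=cv2.INTER_CUBIC),cv2.resize(b[130:280,150:390],(480,300),interpolation=cv2.INTER_CUBIC)]))
E
```

```text
30.15 [0.4695 0.4159 0.0612] Y 1.98 F [-0.2  0.8 -1.3] op 0.0197 50.0
.4685,.4135,.0425,1.94 [-2.4, -1.0, 18.7, np.float64(-0.0)]
```

View pics/c6.png

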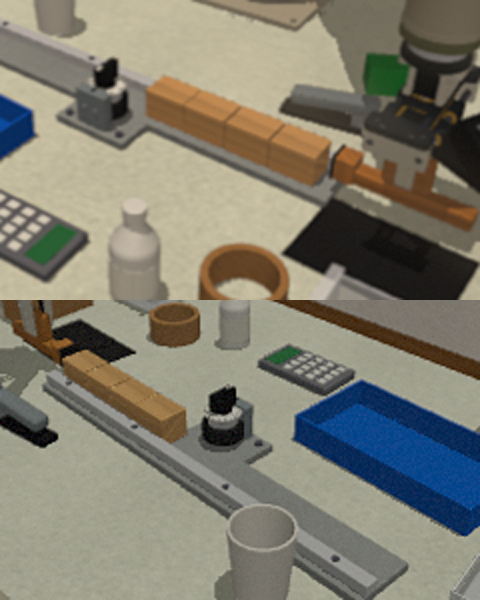

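The view shows the row still against the fence with the stick head just behind it, so I feed.

>>> play_rows --increments "-2 -1 10 0 1; -2 -1 18 0 1; -2 -1 18 0 1; -8 -1 18 0 1; -16 -1 18 0 1; -24 -1 18 0 1; -34 -1 18 0 1; -44 -1 18 0 1; -54 -1 18 0 1; -64 -1 18 0 1; -74 -1 18 0 1; -84 -1 18 0 1; -94 -1 18 0 1; -104 -1 18 0 1; -114 -1 18 0 1; -124 -1 18 0 1; -134 -1 18 0 1; -144 -1 18 0 1; -152 -1 18 0 1; -158 -1 18 0 1"

```text
t: 32.25
tool_pos: [0.462, 0.2566, 0.0417]
orientation: [-2.259, -2.183, 0.0]
force: [-0.2, 5.1, -1.1]
opening: 0.0196
gripper_force: 50.0
```

```bash
python3 st.py; python3 - <<'E'
from meas import *
a=snap("scene","s3.png"); b=snap("side","d3.png")
cv2.imwrite("pics/c7.png",np.vstack([cv2.resize(a[155:305,175:415],(480,300),interpolation=cv2.INTER_CUBIC),cv2.resize(b[130:280,150:390],(480,300),interpolation=cv2.INTER_CUBIC)]))
E
```

```text
32.25 [0.462  0.2566 0.0417] Y 1.98 F [-0.2  5.1 -1.1] op 0.0196 50.0
```

View pics/c7.png

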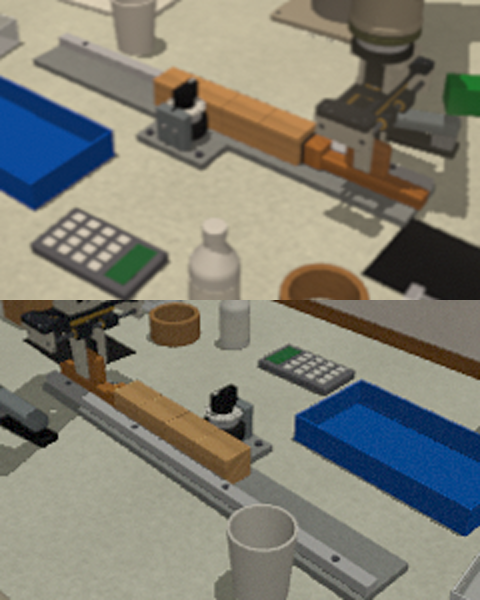

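The row is passing the wheel in line and the push force is 5 N. I continue.

>>> play_rows --increments "-8 0 0 0 1; -18 0 0 0 1; -28 0 0 0 1; -38 0 0 0 1; -48 0 0 0 1; -58 0 0 0 1; -68 0 0 0 1; -78 0 0 0 1; -88 0 0 0 1; -98 0 0 0 1; -108 0 0 0 1; -118 0 0 0 1; -128 0 0 0 1; -138 0 0 0 1; -148 0 0 0 1; -158 0 0 0 1; -168 0 0 0 1; -176 0 0 0 1; -182 0 0 0 1; -188 0 0 0 1"

```text
t: 34.35
tool_pos: [0.4553, 0.0689, 0.0414]
orientation: [2.259, 2.183, -0.001]
force: [0.5, 2.7, -2.5]
opening: 0.0199
gripper_force: 50.0
```

```bash
python3 st.py
```

```text
34.35 [0.4553 0.0689 0.0414] Y 1.96 F [ 0.5  2.7 -2.5] op 0.0199 50.0
```

>>> play_rows --increments "-6 0 0 0 1; -11 0 0 0 1; -15 0 0 0 1; -15 0 0 0 1; -15 0 0 0 1; -15 0 0 0 1; -15 0 0 0 1"

```text
t: 35.05
tool_pos: [0.4551, 0.0546, 0.0417]
orientation: [2.259, 2.183, 0.0]
force: [-0.2, -0.2, -1.9]
opening: 0.0203
gripper_force: 50.0
```

```bash
python3 st.py; python3 - <<'E'
from meas import *
a=snap("scene","s4.png"); b=snap("side","d4.png")
cv2.imwrite("pics/c8.png",np.vstack([cv2.resize(a[155:305,155:395],(480,300),interpolation=cv2.INTER_CUBIC),cv2.resize(b[130:280,150:390],(480,300),interpolation=cv2.INTER_CUBIC)]))
E
```

```text
35.05 [0.4551 0.0546 0.0417] Y 1.94 F [-0.2 -0.2 -1.9] op 0.0203 50.0
```

View pics/c8.png

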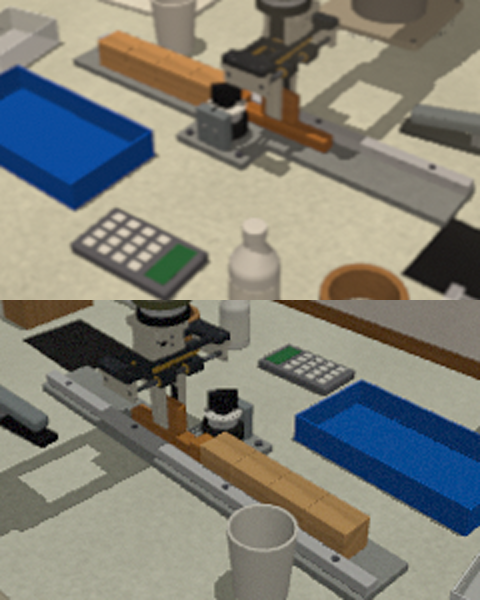

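All four blanks lie along the fence past the wheel: scene crop columns 100 to 250, side crop from (205,450) to (365,535). The stick goes back to its mat.

>>> play_rows --increments "15 0 0 0 1; 45 0 0 0 1; 90 0 0 0 1; 135 0 -20 0 1; 180 0 -50 0 1; 225 15 -70 0 1; 270 40 -70 0 1; 310 60 -70 0 1; 345 75 -70 -1 1; 367 75 -70 -1 1; 367 75 -70 -1 1; 367 75 -45 -1 1; 367 75 -25 -1 1; 367 75 -10 -1 1; 367 75 -10 -1 1; 367 75 -10 -1 1; 367 75 -10 -1 1"

```text
t: 36.85
tool_pos: [0.5435, 0.419, 0.0533]
orientation: [2.24, 2.202, 0.003]
force: [-0.3, 0.3, -1.9]
opening: 0.0198
gripper_force: 50.0
```

```bash
python3 st.py .542,.4195,.0325,1.0
```

```text
36.85 [0.5435 0.419  0.0533] Y 0.97 F [-0.3  0.3 -1.9] op 0.0198 50.0
.542,.4195,.0325,1.0 [0.4, -1.6, 20.8, np.float64(0.0)]
```

>>> play_rows --increments "0 0 8 0 1; 0 0 14 0 1; 0 0 18 0 1; 0 0 20 0 1; 0 0 20 0 1; 0 0 20 0 1"

```text
t: 37.45
tool_pos: [0.5428, 0.4187, 0.0319]
orientation: [2.24, 2.203, 0.0]
force: [-0.2, -1.4, 2.6]
opening: 0.0196
gripper_force: 50.0
```

```bash
python3 st.py
```

```text
37.45 [0.5428 0.4187 0.0319] Y 0.96 F [-0.2 -1.4  2.6] op 0.0196 50.0
```

>>> play_rows --increments "0 0 0 0 0; 0 0 0 0 -0.3; 0 0 0 0 -0.3; 0 0 0 0 -0.3; 0 0 -30 0 -0.3; 0 0 -80 0 -0.3; 0 0 -130 0 -0.3; -30 0 -180 0 -0.3; -80 0 -230 0 -0.3; -130 0 -280 0 -0.3; -180 0 -310 0 -0.3; -230 0 -310 0 -0.3; -280 0 -310 0 -0.3; -330 0 -310 0 -0.3; -380 0 -310 0 -0.3; -430 0 -310 0 -0.3; -480 0 -310 0 -0.3; -530 0 -310 0 -0.3; -580 0 -310 0 -0.3; -630 10 -310 0 -0.3"

```text
t: 39.45
tool_pos: [0.5373, -0.1639, 0.3421]
orientation: [2.239, 2.202, 0.001]
force: [0.9, 0.8, 0.7]
opening: 0.0603
gripper_force: 0.0
```

>>> play_rows --increments "-50 0 0 0 -0.5; -70 0 0 0 -0.5; -70 0 0 0 -0.5; -70 0 0 0 -0.5; -70 0 0 0 -0.5"

```text
t: 39.95
tool_pos: [0.5369, -0.2306, 0.3418]
orientation: [2.239, 2.204, 0.001]
force: [-0.1, 0.3, -0.5]
opening: 0.0696
gripper_force: 0.0
```

```bash
python3 look.py w5.png blank_a_mid crate counter_knob; python3 - <<'E'
from meas import *
snap("scene","s5.png"); print([(np.round(d["centre"],3).tolist(),round(d["conf"],2)) for d in robot.landmark_of("scene","stick_grip")],[(np.round(d["centre"],3).tolist(),round(d["conf"],2)) for d in robot.landmark_of("scene","crate")])
E
```

```text
39.95 [ 0.537 -0.231  0.342] [2.239 2.204 0.001]
blank_a_mid [([0.448, -0.198, 0.035], 0.71), ([0.448, -0.069, 0.035], 0.51)]
crate [([0.666, -0.219, -0.001], 0.91)]
counter_knob []
[([0.542, 0.419, 0.047], 0.79)] [([0.66, -0.222, -0.001], 0.58)]
```

View pics/w5.png

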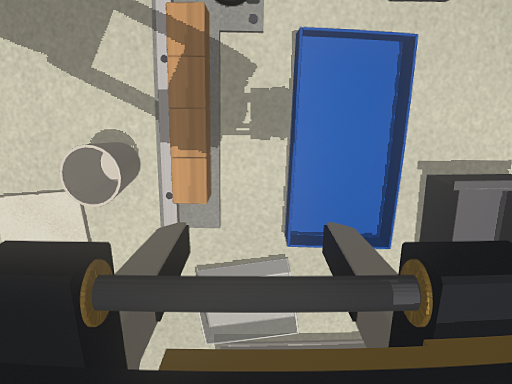

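The last picture shows the four blanks on the outfeed at columns 167 to 210, rows 2 to 203. The crate's rim corners are at (298,27), (418,35), (390,249) and (287,247).

```bash
python3 - <<'E'
from meas import *
C=C_("w5.png"); f=lambda P,z: px2w("w",P,z,C)[:,:2]
print(rect(f([(298,27),(418,35),(390,249),(287,247)],.045)))
print(f([(167,2),(206,2),(168,57),(207,57),(169,108),(208,108),(170,157),(208,157),(172,203),(211,203)],.06))
E
python3 st.py .4477,-.0683,.09,1.94
```

```text
(array([ 0.6643, -0.2207]), np.float64(87.38275023926441), array([0.2987, 0.1552]))
[[ 0.4316 -0.038 ]
 [ 0.4793 -0.0395]
 [ 0.429  -0.1028]
 [ 0.478  -0.1041]
 [ 0.4262 -0.1655]
 [ 0.4766 -0.1666]
 [ 0.4231 -0.2291]
 [ 0.4737 -0.23  ]
 [ 0.421  -0.2927]
 [ 0.4748 -0.2934]]
40.3 [ 0.5368 -0.2313  0.3417] Y 0.91 F [-0.3  0.   0.6] op 0.0699 0.0
.4477,-.0683,.09,1.94 [161.5, -91.8, 251.7, np.float64(1.0)]
```

>>> play_rows --increments "-10 -40 40 0 -0.5; -31 -91 80 1 -0.5; -31 -91 130 1 -0.5; -31 -91 180 1 -0.5; -31 -91 225 1 -0.5; -31 -91 250 1 -0.5; -31 -91 250 1 -0.5; -31 -91 250 1 -0.5"

```text
t: 41.1
tool_pos: [0.4452, -0.2611, 0.0922]
orientation: [-2.258, -2.183, 0.0]
force: [0.6, 0.1, -0.4]
opening: 0.0695
gripper_force: 0.0
```

```bash
python3 st.py .4455,-.261,.0345,1.94
```

```text
41.1 [ 0.4452 -0.2611  0.0922] Y 1.95 F [ 0.6  0.1 -0.4] op 0.0695 0.0
.4455,-.261,.0345,1.94 [0.1, 0.4, 57.7, np.float64(-0.0)]
```

>>> play_rows --increments "0 0 30 0 -0.5; 0 0 52 0 -0.5; 0 0 58 0 -0.5; 0 0 58 0 -0.5; 0 0 58 0 1; 0 0 58 0 1; 0 0 58 0 1; 0 0 58 0 1; 0 0 58 0 1; 0 0 30 0 1; 0 0 -10 0 1; -10 45 -25 0.7 1; -25 90 -25 0.7 1; -40 135 -25 0.7 1; -57 180 -25 0.7 1; -57 216 -25 0.7 1; -57 216 -10 0.7 1; -57 216 -10 0.7 1; -57 216 -10 0.7 1; -57 216 -10 0.7 1" --force 25

```text
t: 43.1
tool_pos: [0.6582, -0.3257, 0.1022]
orientation: [-2.273, -2.169, 0.0]
force: [-0.4, -0.2, -1.1]
opening: 0.0481
gripper_force: 25.0
```

```bash
python3 st.py .6595,-.3256,.028,2.6
```

```text
43.1 [ 0.6582 -0.3257  0.1022] Y 2.69 F [-0.4 -0.2 -1.1] op 0.0481 25.0
.6595,-.3256,.028,2.6 [0.2, 1.3, 74.2, np.float64(-0.1)]
```

>>> play_rows --increments "0 1 35 0 1; 0 1 60 0 1; 0 1 72 0 1; 0 1 74 0 1; 0 1 74 0 1; 0 1 74 0 0; 0 1 74 0 -0.4; 0 1 74 0 -0.5; 0 1 40 0 -0.5; 0 1 0 0 -0.5; 10 -20 -10 0 -0.5; 35 -65 -10 -0.7 -0.5; 60 -110 -10 -0.7 -0.5; 85 -155 -10 -0.7 -0.5; 110 -200 -10 -0.7 -0.5; 118 -217 0 -0.7 -0.5; 118 -217 10 -0.7 -0.5; 118 -217 10 -0.7 -0.5; 118 -217 10 -0.7 -0.5"

```text
t: 45.0
tool_pos: [0.4488, -0.1984, 0.0922]
orientation: [2.258, 2.182, 0.001]
force: [-0.8, 0.0, 0.2]
opening: 0.0696
gripper_force: 0.0
```

```bash
python3 st.py .4476,-.198,.0345,1.94
```

```text
45.0 [ 0.4488 -0.1984  0.0922] Y 1.97 F [-0.8  0.   0.2] op 0.0696 0.0
.4476,-.198,.0345,1.94 [0.3, -1.3, 57.7, np.float64(-0.0)]
```

>>> play_rows --increments "0 -1 30 0 -0.5; 0 -1 52 0 -0.5; 0 -1 58 0 -0.5; 0 -1 58 0 -0.5; 0 -1 58 0 1; 0 -1 58 0 1; 0 -1 58 0 1; 0 -1 58 0 1; 0 -1 58 0 1; 0 0 30 0 1; 0 0 -10 0 1; -10 45 -25 0.7 1; -20 90 -25 0.7 1; -35 135 -25 0.7 1; -50 180 -25 0.7 1; -50 215 -25 0.7 1; -50 215 -10 0.7 1; -50 215 -10 0.7 1; -50 215 -10 0.7 1; -50 215 -10 0.7 1"

```text
t: 47.0
tool_pos: [0.6601, -0.255, 0.102]
orientation: [-2.273, -2.169, 0.0]
force: [-0.2, -0.4, -0.6]
opening: 0.0477
gripper_force: 25.0
```

```bash
python3 st.py .6627,-.2557,.028,2.6
```

```text
47.0 [ 0.6601 -0.255   0.102 ] Y 2.68 F [-0.2 -0.4 -0.6] op 0.0477 25.0
.6627,-.2557,.028,2.6 [-0.6, 2.6, 74.0, np.float64(-0.1)]
```

>>> play_rows --increments "0 2 35 0 1; 0 2 60 0 1; 0 2 72 0 1; 0 2 74 0 1; 0 2 74 0 1; 0 2 74 0 0; 0 2 74 0 -0.4; 0 2 74 0 -0.5; 0 2 40 0 -0.5; 0 2 0 0 -0.5; 10 -20 -10 0 -0.5; 35 -65 -10 -0.7 -0.5; 60 -110 -10 -0.7 -0.5; 85 -155 -10 -0.7 -0.5; 105 -200 -10 -0.7 -0.5; 111 -216 0 -0.7 -0.5; 111 -216 10 -0.7 -0.5; 111 -216 10 -0.7 -0.5; 111 -216 10 -0.7 -0.5"

```text
t: 48.9
tool_pos: [0.4515, -0.1348, 0.0921]
orientation: [2.259, 2.182, 0.001]
force: [0.0, -0.2, 0.6]
opening: 0.0696
gripper_force: 0.0
```

```bash
python3 st.py .4497,-.1345,.0345,1.94 .6659,-.1857,.1,2.6
```

```text
48.9 [ 0.4515 -0.1348  0.0921] Y 1.97 F [ 0.  -0.2  0.6] op 0.0696 0.0
.4497,-.1345,.0345,1.94 [0.2, -1.9, 57.6, np.float64(-0.0)]
.6659,-.1857,.1,2.6 [-43.5, 216.0, -7.7, np.float64(0.6)]
```

>>> play_rows --increments "0 -2 30 0 -0.5; 0 -2 52 0 -0.5; 0 -2 58 0 -0.5; 0 -2 58 0 -0.5; 0 -2 58 0 1; 0 -2 58 0 1; 0 -2 58 0 1; 0 -2 58 0 1; 0 -2 58 0 1; 0 0 30 0 1; 0 0 -10 0 1; -10 45 -25 0.7 1; -20 90 -25 0.7 1; -32 135 -25 0.7 1; -43 180 -25 0.7 1; -43 216 -25 0.7 1; -43 217 -10 0.7 1; -43 217 -10 0.7 1; -43 217 -10 0.7 1; -43 217 -10 0.7 1"

```text
t: 50.9
tool_pos: [0.6649, -0.1845, 0.102]
orientation: [-2.272, -2.169, 0.0]
force: [-1.2, -0.9, -0.8]
opening: 0.0481
gripper_force: 24.9
```

```bash
python3 st.py .6659,-.1857,.028,2.6 .4518,-.0707,.092,1.94
```

```text
50.9 [ 0.6649 -0.1845  0.102 ] Y 2.67 F [-1.2 -0.9 -0.8] op 0.0481 24.9
.6659,-.1857,.028,2.6 [-1.2, 1.1, 74.0, np.float64(-0.1)]
.4518,-.0707,.092,1.94 [103.7, -218.2, 10.1, np.float64(-0.7)]
```

>>> play_rows --increments "-1 1 35 0 1; -1 1 60 0 1; -1 1 72 0 1; -1 1 74 0 1; -1 1 74 0 1; -1 1 74 0 0; -1 1 74 0 -0.4; -1 1 74 0 -0.5; -1 1 40 0 -0.5; -1 1 0 0 -0.5; 10 -20 -10 0 -0.5; 30 -65 -10 -0.7 -0.5; 50 -110 -10 -0.7 -0.5; 75 -155 -10 -0.7 -0.5; 98 -200 -10 -0.7 -0.5; 103 -218 0 -0.7 -0.5; 103 -219 10 -0.7 -0.5; 103 -219 10 -0.7 -0.5; 103 -219 10 -0.7 -0.5"

```text
t: 52.8
tool_pos: [0.4529, -0.072, 0.092]
orientation: [2.259, 2.182, 0.001]
force: [0.0, 0.4, 0.4]
opening: 0.07
gripper_force: 0.0
```

```bash
python3 st.py .4518,-.071,.0345,1.94 .6691,-.1158,.1,2.6
```

```text
52.8 [ 0.4529 -0.072   0.092 ] Y 1.98 F [0.  0.4 0.4] op 0.07 0.0
.4518,-.071,.0345,1.94 [1.0, -1.2, 57.5, np.float64(-0.0)]
.6691,-.1158,.1,2.6 [-36.3, 217.6, -7.8, np.float64(0.6)]
```

>>> play_rows --increments "0 -1 30 0 -0.5; 0 -1 52 0 -0.5; 0 -1 58 0 -0.5; 0 -1 58 0 -0.5; 0 -1 58 0 1; 0 -1 58 0 1; 0 -1 58 0 1; 0 -1 58 0 1; 0 -1 58 0 1; 0 0 30 0 1; 0 0 -10 0 1; -10 45 -35 0.7 1; -20 90 -35 0.7 1; -30 135 -35 0.7 1; -36 180 -35 0.7 1; -36 217 -25 0.7 1; -36 218 -10 0.7 1; -36 218 -10 0.7 1; -36 218 -10 0.7 1; -36 218 -10 0.7 1"

```text
t: 54.8
tool_pos: [0.6679, -0.1149, 0.1027]
orientation: [2.272, 2.169, 0.001]
force: [0.1, 0.2, -1.2]
opening: 0.0479
gripper_force: 24.9
```

```bash
python3 st.py .6691,-.1158,.028,2.6
```

```text
54.8 [ 0.6679 -0.1149  0.1027] Y 2.66 F [ 0.1  0.2 -1.2] op 0.0479 24.9
.6691,-.1158,.028,2.6 [-0.8, 1.1, 74.7, np.float64(-0.1)]
```

Release, rise and back off, then check the crate and stick numerically.

>>> play_rows --increments "-1 1 35 0 1; -1 1 60 0 1; -1 1 72 0 1; -1 1 74 0 1; -1 1 74 0 1; -1 1 74 0 0; -1 1 74 0 -0.4; -1 1 74 0 -0.5; -1 1 40 0 -0.5; -1 1 0 0 -0.5; -30 -10 -50 0 -0.5; -75 -40 -100 0 -0.5; -120 -80 -150 0 -0.5; -160 -120 -200 0 -0.5; -160 -120 -230 0 -0.5; -160 -120 -230 0 -0.5; -160 -120 -230 0 -0.5; -160 -120 -230 0 -0.5; -160 -120 -230 0 -0.5"

```text
t: 56.7
tool_pos: [0.5412, -0.2686, 0.3303]
orientation: [-2.271, -2.168, 0.0]
force: [-0.1, 0.2, -0.5]
opening: 0.0697
gripper_force: 0.0
```

```bash
python3 look.py w6.png blank_a_mid crate; python3 - <<'E'
from meas import *
C=C_("w6.png"); a=cv2.imread("pics/w6.png"); h=cv2.cvtColor(a,cv2.COLOR_BGR2HSV)
m=cv2.inRange(h,(5,80,50),(25,255,255)); n,l,s,c=cv2.connectedComponentsWithStats(m)
for i in range(1,n):
    if s[i,4]>300:
        r=cv2.minAreaRect(np.argwhere(l==i)[:,::-1].astype(np.float32)); print(s[i],px2w("w",[c[i]],.052,C)[0], rect(px2w("w",cv2.boxPoints(r),.052,C)))
for n_ in("scene","side"):
    snap(n_,n_+"6.png")
    for q in("stick_grip","blank_a_mid"): print(n_,q,[(np.round(d["centre"],3).tolist(),round(d["conf"],2)) for d in robot.landmark_of(n_,q)])
E
```

```text
56.7 [ 0.541 -0.269  0.33 ] [-2.271 -2.168  0.   ]
blank_a_mid [([0.666, -0.253, 0.026], 0.97)]
crate [([0.666, -0.216, 0.001], 0.72)]
[ 329    0   47   56 2453] [ 0.6654 -0.1128  0.052 ] (array([ 0.6661, -0.1132]), np.float64(90.07945516753068), array([0.0644, 0.0571]))
[ 294   65   74  153 6087] [ 0.6446 -0.2521  0.052 ] (array([ 0.6523, -0.2578]), np.float64(104.38148791485277), array([0.2082, 0.0849]))
[  80  259   32   68 1111] [ 0.2872 -0.4604  0.052 ] (array([ 0.2903, -0.4619]), np.float64(75.27676307254524), array([0.1179, 0.0456]))
[ 400  259   33   68 1130] [ 0.7762 -0.4823  0.052 ] (array([ 0.7729, -0.4836]), np.float64(100.58658475277332), array([0.1188, 0.046 ]))
[ 159  335  353   37 8255] [ 0.6668 -0.59    0.052 ] (array([ 0.6599, -0.5972]), np.float64(178.85421372526628), array([0.5767, 0.0598]))
scene stick_grip [([0.542, 0.416, 0.047], 0.67)]
scene blank_a_mid [([0.665, -0.254, 0.026], 0.82)]
side stick_grip [([0.542, 0.417, 0.051], 0.72)]
side blank_a_mid [([0.661, -0.254, 0.025], 0.82)]
```

```bash
python3 - <<'E'
from meas import *
def brown(a): return cv2.inRange(cv2.cvtColor(a,cv2.COLOR_BGR2HSV),(5,100,40),(25,255,255))
S=[(.6595,-.3256),(.6627,-.2557),(.6659,-.1857),(.6691,-.1158)]; th=np.radians(87.4); u=np.array([np.cos(th),np.sin(th)]); v=np.array([u[1],-u[0]])
for nm,f,C in(("scene","scene6.png",None),("side","side6.png",None),("wrist","w6.png",C_("w6.png"))):
    m=brown(cv2.imread("pics/"+f)); tot=np.zeros_like(m)
    for s in S:
        P=[[*(np.array(s)+i*.027*u+j*.020*v),.052] for i,j in((1,1),(1,-1),(-1,-1),(-1,1))]
        k=np.zeros_like(m); cv2.fillConvexPoly(k,np.round(w2px(nm,P,C)).astype(int),1); print(nm,round((m[k>0]>0).mean(),2),k.sum(),end=" ")
        Q=[[*(np.array(s)+i*.04*u+j*.03*v),z] for i,j in((1,1),(1,-1),(-1,-1),(-1,1)) for z in(0,.056)]
        cv2.fillConvexPoly(tot,cv2.convexHull(np.round(w2px(nm,Q,C)).astype(np.int32)),1)
    n,l,st,c=cv2.connectedComponentsWithStats(m*(1-tot)); print("\n others",[(st[i].tolist()) for i in range(1,n) if st[i,4]>40])
E
```

```text
scene 0.92 144 scene 0.9 165 scene 1.0 181 scene 0.96 192 
 others [[0, 0, 165, 145, 14815], [245, 0, 116, 118, 2883], [372, 0, 140, 160, 5834], [459, 0, 12, 16, 129], [163, 60, 27, 18, 126], [185, 203, 21, 13, 128], [368, 264, 77, 46, 1610], [454, 269, 58, 84, 3284], [315, 287, 45, 47, 1496]]
side 1.0 217 side 0.99 188 side 0.09 162 side 1.0 160 
 others [[319, 0, 30, 6, 144], [394, 0, 118, 24, 1103], [354, 68, 24, 13, 90], [131, 93, 41, 41, 464], [148, 100, 57, 62, 1934], [271, 118, 131, 53, 979], [0, 121, 11, 53, 329], [225, 131, 25, 22, 472]]
wrist 1.0 1171 wrist 1.0 1323 wrist 0.04 1464 wrist 0.97 1554 
 others [[294, 68, 28, 54, 1081], [400, 259, 33, 68, 1125], [80, 260, 32, 67, 1095], [159, 335, 353, 37, 8154]]
```

```bash
python3 - <<'E'
from meas import *
C=C_("w6.png"); a=cv2.imread("pics/w6.png"); h=cv2.cvtColor(a,cv2.COLOR_BGR2HSV)
m=cv2.inRange(h,(5,100,40),(25,255,255))
for r in range(60,230,8):
    c=np.where(m[r,285:400])[0]+285
    print(r,(c.min(),c.max(),len(c)) if len(c) else None, np.round(px2w("w",[(c.min(),r),(c.max(),r)],.052,C)[:,:2],3).tolist() if len(c) else "")
k=m.copy(); k[:, :285]=0;k[:,400:]=0;k[:60]=0;k[125:]=0
P=np.argwhere(k)[:,::-1].astype(np.float32); print(rect(px2w("w",cv2.boxPoints(cv2.minAreaRect(P)),.052,C)))
E
```

```text
60 None 
68 (np.int64(316), np.int64(333), 18) [[0.621, -0.16], [0.642, -0.16]]
76 (np.int64(294), np.int64(334), 40) [[0.593, -0.168], [0.643, -0.17]]
84 (np.int64(294), np.int64(335), 40) [[0.593, -0.178], [0.645, -0.18]]
92 (np.int64(296), np.int64(336), 38) [[0.595, -0.188], [0.646, -0.19]]
100 (np.int64(298), np.int64(337), 38) [[0.598, -0.198], [0.647, -0.2]]
108 (np.int64(299), np.int64(338), 38) [[0.599, -0.208], [0.649, -0.21]]
116 (np.int64(300), np.int64(355), 35) [[0.6, -0.218], [0.671, -0.221]]
124 (np.int64(325), np.int64(366), 37) [[0.632, -0.229], [0.685, -0.231]]
132 (np.int64(325), np.int64(366), 37) [[0.632, -0.239], [0.685, -0.242]]
140 (np.int64(325), np.int64(366), 37) [[0.632, -0.25], [0.686, -0.252]]
148 (np.int64(325), np.int64(365), 36) [[0.632, -0.26], [0.685, -0.262]]
156 (np.int64(325), np.int64(365), 36) [[0.632, -0.271], [0.685, -0.273]]
164 (np.int64(329), np.int64(365), 36) [[0.637, -0.282], [0.685, -0.284]]
172 (np.int64(331), np.int64(362), 31) [[0.64, -0.293], [0.682, -0.294]]
180 (np.int64(324), np.int64(363), 35) [[0.631, -0.303], [0.683, -0.305]]
188 (np.int64(329), np.int64(363), 35) [[0.637, -0.314], [0.684, -0.316]]
196 (np.int64(323), np.int64(362), 35) [[0.629, -0.325], [0.683, -0.328]]
204 (np.int64(323), np.int64(361), 35) [[0.629, -0.336], [0.682, -0.339]]
212 (np.int64(326), np.int64(361), 35) [[0.634, -0.348], [0.682, -0.35]]
220 None 
228 None 
(array([ 0.6378, -0.1973]), np.float64(7.9816237251819455), array([0.0822, 0.0804]))
```

```bash
python3 - <<'E'
from meas import *
a={}
for nm in("scene","side"): a[nm]=snap(nm)
for nm in a:
    m=cv2.inRange(cv2.cvtColor(a[nm],cv2.COLOR_BGR2HSV),(5,100,40),(25,255,255))
    for z in(.04,.052,.065,.08):
      best=[]
      for x in np.arange(.6,.65,.003):
        for y in np.arange(-.21,-.17,.003):
          th=np.radians(98);u=np.array([np.cos(th),np.sin(th)]);v=np.array([u[1],-u[0]])
          H=[[*(np.array([x,y])+i*.032*u+j*.024*v),zz] for i,j in((1,1),(1,-1),(-1,-1),(-1,1)) for zz in(z-.048,z)]
          k=np.zeros_like(m);cv2.fillConvexPoly(k,cv2.convexHull(np.round(w2px(nm,H)).astype(np.int32)),1)
          best.append(((m[k>0]>0).mean(),round(x,3),round(y,3)))
      print(nm,z,max(best))
s=robot.read_state();print(s["t"])
E
```

```text
scene 0.04 (np.float64(0.9474576271186441), np.float64(0.618), np.float64(-0.207))
scene 0.052 (np.float64(0.9501661129568106), np.float64(0.63), np.float64(-0.192))
scene 0.065 (np.float64(0.9280125195618153), np.float64(0.645), np.float64(-0.174))
scene 0.08 (np.float64(0.8205521472392638), np.float64(0.648), np.float64(-0.174))
side 0.04 (np.float64(0.6542635658914728), np.float64(0.648), np.float64(-0.21))
side 0.052 (np.float64(0.6888544891640866), np.float64(0.648), np.float64(-0.207))
side 0.065 (np.float64(0.7142857142857143), np.float64(0.648), np.float64(-0.171))
side 0.08 (np.float64(0.7464342313787639), np.float64(0.63), np.float64(-0.171))
57.25
```

The knock pushed the third blank about 40 mm sideways, to about (0.62,-0.19). It still lies flat inside the crate, within the limits. The other three are in place and the stick is on its mat, so I hand the job in.

```bash
python3 - <<'E'
from plant import robot
print(robot.close_job())
E
```

```text
the job is handed in; nothing more can be done
None
```

I handed the job in after about 57 s of robot time: counter zeroed, all four blanks fed once past the wheel and in the blue crate, push stick back on its mat; I didn't read the counter's final value or check the bystanders' final positions, and no verdict came back.

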